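# Hold the reflector flap of the slide photo box at its marked angle

### The arm

A 6-joint arm with a two-finger parallel gripper is mounted at the origin on a cart in front of the work surface, level with it; the furniture and walls round the work are solid. World frame = base frame: x ahead of the robot, y to its left, z up, the work surface at z = 0. Lengths are in m, angles in rad, forces in N, time in s.
With the tool pointing down it reaches from about 0.3 to 0.875 m from the base axis. Payload 6.4 kg.
Tool frame: the origin (TCP) lies at the very end of the fingers, on their centre line; the grasp point (between the pads) lies 19 mm behind it; z points along the fingers, y is the line along which they close (so a half turn about z gives the same grasp; the last joint's range is limited). The gripper opens to 85 mm and grips with 20 to 120 N. Pads are 22 mm wide; open, the fingers measure 114 mm over their backs; the gripper's body (76 mm by 85 mm) begins 54 mm behind the grasp point. The pads swing forward as they close: fully open they stand 13 mm farther back than shut.
Start: joints at [-1.411, 0.181, 1.607, -0, 1.354, -0.206], TCP at [0.206, -0.537, 0.231] pointing down, gripper open.
Joint ranges: [-2.99, 2.99], [-0.89, 2.07], [0.3, 2.58], [-1.14, 4.28], [0, 2.63], [-3.12, 3.12]. Speed limits (rad/s): [2.57, 2.57, 3.01, 3.14, 3.14, 3.14].

### API

Orientations are given as a unit quaternion [w, x, y, z].
In Python, from bench import ctrl gives the robot as it stands.
- The arm moves only by the tool jog_arm, never from a script. Its argument "series" is a list that holds one entry, the list of rows, each a list of 7 numbers: the shift along the tool's x, y, z in mm, then the turn, a rotation vector about the tool's x, y, z in rad, then the finger opening in mm, from 0 to 85.4. In form: [[[tx, ty, tz, rx, ry, rz, gripper], ...]]. A call has exactly 10 rows; each row shifts and turns the commanded pose from where the row before left it, along the tool's axes as they then stand; what a row does not reach is not made up. A row lasts 1/10 s, in which the tool goes at most 50 mm and 8.59 degrees, less where a joint would pass 70% of its speed; a pose out of reach is approached as far as the arm can. A call with a gripper value outside its range is refused whole. The fingers move at their own pace and stop on an object; the grip force is fixed at half the most. Time passes only in rows, so rows that do not move let the fingers close, or fill a call up. It gives the time, the measured TCP pose, the force, the opening and the grip force at its end, in the units of the state.
- ctrl.get_obs(): the state, without advancing time (a new reading comes with each control period).
- ctrl.camera(name): name is "scene" or "top" or "wrist"; returns a dict with "frame" (480x640x3 uint8, blue, green, red), "z_map" (480x640 float32, m along the optical axis (not along the pixel's ray), 0 where there is no reading), "fx", "fy", "cx", "cy" (pixels), "k1" (the pictures are not rectified: a ray, as slopes to the right and down, at radius r is drawn at 1 + k1 r^2 times it, then the intrinsics apply), "xyz" and "rotation" of the camera in the world. Camera axes: x right, y down, z forward; pixel columns grow to the right and rows downward; lengths in m; the calibration is good to about 2 mm. A picture is of the moment at which its call begins.
- ctrl.hand_in(): hands the job in; it is judged then, once.
The state is a dict: "time_s": time; "q": joint angles; "dq": joint speeds; "joint_efforts": joint torques, N m; "eef_pos": TCP position; "eef_rot": TCP orientation; "wrist_force": force on the tool from outside, world axes, zero at the start; "torque": the same for the moment, N m; "opening": opening from 0.0 (shut) to 1.0 (fully open); "grasp_force": force on a finger pad.
Only numpy, scipy, OpenCV 4.12 (cv2) and the standard library are available. Lean on these libraries where they do the work, as an engineer would, in place of code of your own. Each camera call takes 0.05 s, during which the arm holds its last target. There are 200 camera calls.

### The job

Get the slide photo box ready for its picture: first, with the reflector flap still shut, lay the aluminium photo scale flat on the worktop with its ticked edge flush against the front face of the box, not sticking out past either end, and let go of it. Then swing the flap up (the black grip at its right side is there for this) until it is in line with the red pointer, and finish while holding it still there, because it falls shut when let go. Leave the scale lying flush, and do not shift the pointer or the bottles, cup and timer standing around.

Things in the scene. Friction and masses are not known exactly. Their poses are not given: they have to be found in the camera images.
- photo_box: grey open-topped box fixed to the worktop, 170 (x) x 240 (y) x 50 mm high, three glass slides inside. Origin: centre of its underside, z up; its flat upright front face, towards the robot, is the plane x = -85 mm in its frame. On its left (+y = 134 mm) stands a thin dark arc of bar with white 10-degree ticks, 130 mm radius about the hinge axis, 190 mm high.
- flap: white panel 159 x 234 x 6 mm, 0.25 kg, shut (level) on the box at the start. Origin on the hinge axis (its y axis), at x = 80, y = 0, z = 55 mm in the box frame; the panel reaches to x = -163, y = +-117 mm. Shut, its axes are parallel to the box's; opening turns it about +y (front edge rises and goes back), up to 1.75 rad. Turns easily; gravity pulls it shut below 90 degrees.
- flap_grip (a point): middle of the black rubber grip of the flap: a round bar of 14 mm diameter along y that stands out from the right (-y) side near the front corner, from y = -134 to -186 mm; this point is at x = -158, y = -160, z = 0 mm in the flap's frame. Pinch it from above, across the bar; it may turn between the fingers.
- pointer: red radial bar with a red disc, on the quadrant at the left of the box; marks the wanted flap angle, 0.6 to 1.1 rad from level, differing each time. Origin on the hinge axis, same as the flap's; runs along its own -x to 160 mm, at y = 140 mm. Turned about +y like the flap: both x axes are parallel when the flap is at the mark. Held by stiff friction.
- scale: loose aluminium photo scale bar, 0.12 kg: plate 36 (x) x 160 (y) x 8 mm, lying flat; black ticks along its +x long edge (18 mm from the centre), which starts facing more or less away from the robot. Orange grip rib across its middle, 26 (x) x 14 (y) mm, top 37 mm above the underside; pinch the rib along y. Origin: centre of the underside.
- scale_left (a point): point on the ticked edge of the scale near its left end: x = 18, y = 78, z = 4 mm in the scale's frame
- scale_right (a point): point on the ticked edge of the scale near its right end: x = 18, y = -78, z = 4 mm in the scale's frame
- specimen_cup: bystander: specimen cup with orange-yellow screw lid, 60 mm diameter, 68 mm high, left of the box; origin at the centre of its underside
- strip_bottle: bystander: white bottle with black cap, 45 mm diameter, 108 mm high, left of the box; origin at the centre of its underside
- reagent_bottle: bystander: brown dropper bottle with grey cap, 34 mm diameter, 82 mm high, right of the box; origin at the centre of its underside
- timer: bystander: white countdown timer lying flat, 64 x 68 x 18 mm, to the right; origin at the centre of its underside
- pointer_tip (a point): centre of the red disc on the pointer, 130 mm from the hinge axis (x = -130, y = 140, z = 0 mm in the pointer's frame)
Not all that is in view belongs to the job. What is shaped like the scale but purple is not meant.

How it is judged:
By the outcome, as a careful person would: the job done as asked, in the order asked, and still so for the second after the job is handed in, while the arm keeps its last pose, push and grip.
It also fails if it takes over 54 s, if anything falls off the work surface, if the arm or the gripper's body presses on something with over 40 N, if the wrist force passes 120 N, or if a joint passes its speed limit or range.

## Working session

There is one attempt and no reset: what is moved stays moved. The work goes in short steps, Python scripts to look and compute and a tool call to move; the robot and the scene stay as the last step left them, time stands still between calls to the robot, and variables do not carry over. Pictures are saved under pics/ and viewed, at most 10 in all, crops included, and the job is handed in when it is done.

Besides the shell and the picture viewer there is one more tool, called after "Call:" as name(argument=value, ...), one argument or row to a line, values as JSON. jog_arm: Moves the arm, as the interface text tells. Its arguments: {"type":"object","properties":{"series":{"type":"array"}},"required":["series"]}

```bash
ls; mkdir -p pics; cat > h.py <<'E'
import numpy as np, cv2
from scipy.spatial.transform import Rotation as R
from bench import ctrl
def rot(q): return R.from_quat(np.roll(q,-1)).as_matrix()
def camR(c):
    r=np.array(c["rotation"],float)
    return rot(r) if r.size==4 else r.reshape(3,3)
def rays(c,uv):
    uv=np.asarray(uv,float).reshape(-1,2)
    d=(uv-[c["cx"],c["cy"]])/[c["fx"],c["fy"]]
    s=d.copy()
    for _ in range(20): s=d/(1+c["k1"]*(s**2).sum(1,keepdims=True))
    return np.c_[s,np.ones(len(s))]
def onplane(c,uv,z):
    w=rays(c,uv)@camR(c).T; o=np.array(c["xyz"])
    return o+w*((z-o[2])/w[:,2])[:,None]
def cloud(c):
    v,u=np.mgrid[:480,:640]
    p=rays(c,np.c_[u.ravel(),v.ravel()])*c["z_map"].reshape(-1,1)
    return (p@camR(c).T+c["xyz"]).reshape(480,640,3)
E
python3 - <<'E'
from h import *
for n in("scene","top"):
    c=ctrl.camera(n); cv2.imwrite(f"pics/{n}0.png",c["frame"]); np.save(f"{n}0.npy",c,allow_pickle=True)
    print(n,{k:v for k,v in c.items() if k not in("frame","z_map")})
print(ctrl.get_obs())
E
```

```text
pics
scene {'fx': 587.8354761011199, 'fy': 587.8354761011199, 'cx': 320.49165667117023, 'cy': 237.92595490142048, 'k1': -0.1609665174369197, 'xyz': array([-0.09629267,  0.80137116,  1.10304001]), 'rotation': array([ 0.1205166 , -0.31963019,  0.86916994, -0.35756944])}
top {'fx': 541.0405447036089, 'fy': 541.0405447036089, 'cx': 325.1601775051229, 'cy': 244.65302757390626, 'k1': -0.12799922801124536, 'xyz': array([ 0.45510214, -0.02456696,  1.39589507]), 'rotation': array([-0.02850817,  0.71626063, -0.69672437,  0.02707673])}
{'time_s': 0.1, 'q': array([-1.41127229e+00,  1.81520459e-01,  1.60788888e+00, -1.26674270e-05,
        1.35379097e+00, -2.06293691e-01]), 'dq': array([-0.00118109, -0.0028014 , -0.00230785,  0.0007155 , -0.00085414,
        0.00019472]), 'joint_efforts': array([ 1.80986149e-06, -4.45875227e+01, -3.52239239e+01, -1.47700225e-04,
        4.13517613e-03,  3.63298614e-05]), 'eef_pos': array([ 0.20562161, -0.53645379,  0.23045328]), 'eef_rot': array([-8.03752711e-04,  9.83318191e-01,  1.81891969e-01,  1.26132837e-05]), 'wrist_force': array([1.39259419, 0.29729813, 0.26031218]), 'torque': array([-0.00273248, -0.04277756, -0.06693238]), 'grasp_force': 0.0, 'opening': 0.9978385834020297}
```

View pics/top0.png

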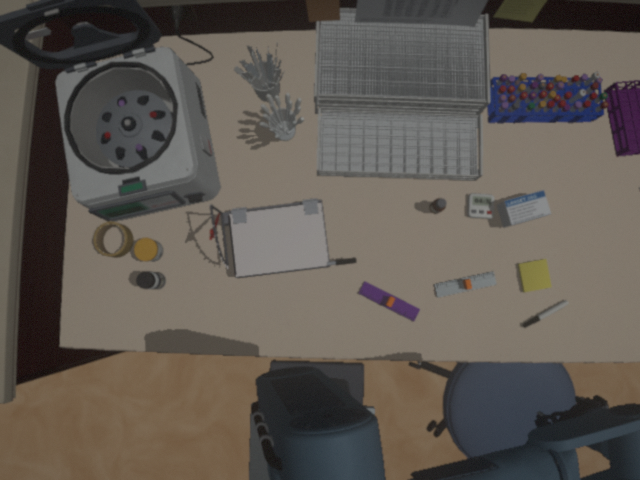

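View pics/scene0.png

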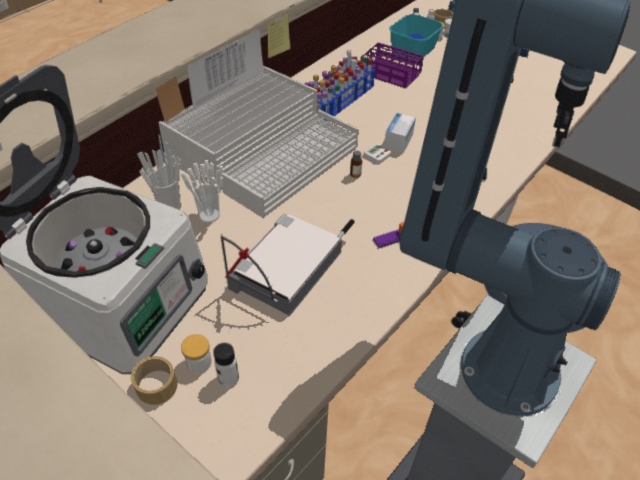

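Candidates for the scale in the top view are the grey plate with orange rib at (466,285), the purple look-alike at (389,301), and the marker pen at (543,313). I choose the grey one at (466,285). The box is at (278,240), its grip at (345,261), and the red pointer is near (214,223) in the top view and (243,256) in the scene view.

```bash
python3 - <<'E'
from h import *
t=np.load("top0.npy",allow_pickle=True).item(); s=np.load("scene0.npy",allow_pickle=True).item()
cv2.imwrite("pics/crop0.png",np.hstack([cv2.resize(t["frame"][250:330,425:525],(500,400),interpolation=2),cv2.resize(t["frame"][195:285,190:265],(300,400),interpolation=2)]))
P=cloud(t); Q=cloud(s)
h=cv2.cvtColor(t["frame"],cv2.COLOR_BGR2HSV)
print("table z",np.median(P[300:340,150:250,2]), np.median(P[300:340,450:500,2]))
def reg(m,n,z):
    k=np.argwhere(m)[:,::-1].astype(np.float32); w=onplane(t,k,z)[:,:2]
    r=cv2.minAreaRect((w*1000).astype(np.float32)); print(n,len(k),w.mean(0).round(4),r, np.round(cv2.boxPoints(r)).tolist())
roi=np.zeros((480,640),bool)
def R_(a,b,c,d):
    m=np.zeros((480,640),bool); m[b:d,a:c]=True; return m
org=(h[...,0]>3)&(h[...,0]<20)&(h[...,1]>180)
reg(org&R_(455,275,480,295),"rib",.037)
z=P[...,2]
reg((h[...,1]<60)&R_(425,260,505,310),"scale",.008)
reg((z>.045)&(z<.075)&R_(220,190,335,285),"box-z",.055)
wm=((h[...,1]<60)&(h[...,2]>140)&R_(220,190,335,285)).astype(np.uint8)
n,l,st,_=cv2.connectedComponentsWithStats(wm); i=1+st[1:,4].argmax(); reg(l==i,"white",.058)
reg((h[...,2]<70)&R_(329,250,365,275),"grip",.055)
for c,PP,box,n in((t,P,(180,195,240,280),"top"),(s,Q,(210,220,290,310),"scene")):
    hh=cv2.cvtColor(c["frame"],cv2.COLOR_BGR2HSV)
    m=((hh[...,0]<6)|(hh[...,0]>174))&(hh[...,1]>150)&R_(*box)&(hh[...,2]>60)
    uv=np.argwhere(m)[:,::-1]; print(n,len(uv),uv.mean(0)); w=PP[m]
    print(np.c_[uv,(w*1000).round()].astype(int)[::max(1,len(uv)//25)].tolist())
for n,b in(("cup",(130,230,165,265)),("strip",(130,265,165,295)),("reag",(425,192,450,218)),("timer",(465,190,495,220))):
    mm=R_(*b)&(z>.012); print(n,P[mm].mean(0).round(3),P[mm].max(0).round(3))
E
```

```text
table z -0.0006037383993412471 -0.0006706040717270323
rib 0 [nan nan] ((0.0, 0.0), (0.0, 0.0), 0.0) [[0.0, 0.0], [0.0, 0.0], [0.0, 0.0], [0.0, 0.0]]
scale 3921 [ 0.4712 -0.3829] ((471.59326171875, -383.85870361328125), (127.12385559082031, 208.67852783203125), 1.124079942703247) [[406.0, -281.0], [410.0, -489.0], [537.0, -487.0], [533.0, -278.0]]
box-z 6659 [0.5743 0.1003] ((576.1739501953125, 101.0899887084961), (174.29074096679688, 269.0237731933594), 8.660819053649902) [[470.0, 221.0], [510.0, -45.0], [683.0, -19.0], [642.0, 247.0]]
white 35 [ 0.549  -0.0073] ((550.4888916015625, -5.392754554748535), (17.398786544799805, 24.796871185302734), 1.5846459865570068) [[541.0, 7.0], [542.0, -18.0], [560.0, -18.0], [559.0, 7.0]]
grip 86 [ 0.5218 -0.0708] ((522.3261108398438, -71.66708374023438), (11.392816543579102, 47.72620391845703), 8.691627502441406) [[513.0, -49.0], [520.0, -96.0], [532.0, -94.0], [524.0, -47.0]]
top 0 [nan nan]
[]
scene 89 [240.05617978 257.97752809]
[[246, 249, 559, 238, 194], [242, 250, 573, 237, 180], [247, 250, 553, 240, 196], [243, 251, 569, 239, 181], [246, 25
[... 302 characters left out ...]
7, 242, 169], [246, 256, 561, 238, 170], [241, 257, 574, 241, 160], [244, 257, 566, 240, 165], [241, 258, 574, 242, 158], [238, 260, 586, 241, 142], [238, 261, 584, 243, 141], [236, 263, 591, 243, 130], [236, 264, 593, 243, 125], [233, 266, 600, 246, 116], [234, 267, 598, 246, 114], [231, 269, 609, 246, 99], [231, 270, 609, 246, 96], [231, 271, 610, 246, 91], [230, 272, 610, 249, 90]]
cup [0.537 0.426 0.064] [0.583 0.49  1.396]
strip [0.459 0.404 0.09 ] [0.481 0.435 1.396]
reag [ 0.668 -0.3    0.06 ] [ 0.687 -0.286  0.088]
timer [ 0.676 -0.419  0.027] [ 0.709 -0.025  1.396]<stdin>:9: RuntimeWarning: Mean of empty slice.
  ret = um.true_divide(
<stdin>:24: RuntimeWarning: Mean of empty slice.
```

View pics/crop0.png

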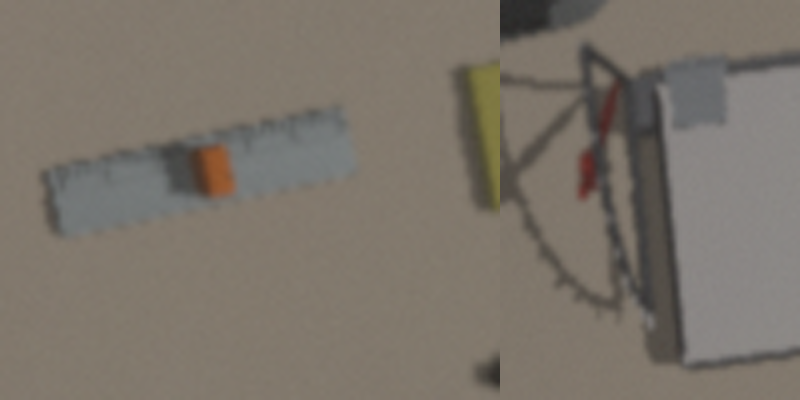

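The crop confirms the choice: a grey plate with black ticks on its far edge and an orange rib at about (468,284). The red pointer is seen almost edge-on at about (210,230) in the top view.

```bash
python3 - <<'E'
from h import *
t=np.load("top0.npy",allow_pickle=True).item(); s=np.load("scene0.npy",allow_pickle=True).item()
f=t["frame"].astype(int); B,G,Rr=f[...,0],f[...,1],f[...,2]
def comp(m,a,b,c,d,z,n):
    k=np.zeros(m.shape,np.uint8); k[b:d,a:c]=m[b:d,a:c]
    nn,l,st,_=cv2.connectedComponentsWithStats(k); i=1+st[1:,4].argmax()
    uv=np.argwhere(l==i)[:,::-1]; w=onplane(t,uv,z)[:,:2]*1000
    r=cv2.minAreaRect(w.astype(np.float32)); print(n,len(uv),w.mean(0).round(1),np.round(r[0],1),np.round(r[1],1),round(r[2],2)); return w
w=comp((B>=Rr-2),428,262,500,302,.008,"scale"); 
u,S,v=np.linalg.svd(w-w.mean(0),full_matrices=False); print("axis",v[0],np.degrees(np.arctan2(-v[0][0],v[0][1])), S/np.sqrt(len(w))*np.sqrt(12))
comp((Rr-B>60),455,272,480,296,.037,"rib")
print(f[240,280],f[320,200],f[285,450])
w=comp((f.sum(2)>380)&(abs(Rr-B)<40),225,195,332,285,.058,"panel"); 
for ii in range(1):
    u,S,v=np.linalg.svd(w-w.mean(0),full_matrices=False); print(np.degrees(np.arctan2(-v[0][0],v[0][1])))
# grey box/dark front edge, from depth
P=cloud(t); m=np.zeros((480,640),bool); m[195:290,215:332]=1
m&=(P[...,2]>.05)&(P[...,2]<.068); q=P[m][:,:2]*1000
print(len(q),cv2.minAreaRect(q.astype(np.float32)), q.mean(0))
hh=cv2.cvtColor(s["frame"],cv2.COLOR_BGR2HSV)
m=np.zeros((480,640),bool); m[220:310,210:290]=1
m&=((hh[...,0]<6)|(hh[...,0]>174))&(hh[...,1]>150)&(hh[...,2]>60)
uv=np.argwhere(m)[:,::-1]
for yaw in(8.0,8.6,9.2):
    y=np.radians(yaw); ex=np.array([np.cos(y),np.sin(y),0]); ey=np.array([-np.sin(y),np.cos(y),0])
    g=np.array([.522,-.0715,.055]); H=g+.158*ex+.16*ey   # hinge origin
    p0=H+.140*ey; d=rays(s,uv)@camR(s).T; o=np.array(s["xyz"])
    X=o+d*(((p0-o)@ey)/(d@ey))[:,None]; a=-(X-H)@ex; b=(X-H)[:,2]
    r=np.hypot(a,b); th=np.arctan2(b,a); print(yaw,H,"ang",np.median(th[r>.06]),"disc",th[(r>.115)&(r<.145)].mean(), r.min(),r.max())
E
```

```text
scale 349 [ 462.4 -341.4] [ 462.8 -342.1] [33.7 73.6] 14.3
axis [-0.2134074  0.9769633] 12.322109561337522 [71.09215229 33.16816824]
rib 44 [ 472.2 -384.4] [ 472.4 -384.5] [21.8 12.6] 12.24
[133 135 139] [107 118 126] [117 118 114]
panel 5273 [566.8  94.3] [570.7  95.6] [154.2 226. ] 8.64
9.553814685073702
6401 ((575.7899780273438, 106.8900146484375), (174.6630401611328, 265.54779052734375), 8.761752128601074) [573.20576806 100.26318323]
8.0 [0.65619466 0.10893224 0.055     ] ang 1.0355014867837915 disc 1.0428604442609815 0.024152196720640187 0.1598587129332542
8.6 [0.65429785 0.11032761 0.055     ] ang 1.0594429932101048 disc 1.0615893262218281 0.025212300168730675 0.15966925276018926
9.2 [0.65238654 0.11170303 0.055     ] ang 1.0835537538930309 disc 1.0817774038456713 0.026549260633906075 0.15954952777150383
```

```bash
cat >> h.py <<'E'
def go(p,yaw,o=None):
    "total shift (mm, current tool axes) and then turn to a tool-down pose with tool x at yaw (deg)"
    o=o or ctrl.get_obs(); A=rot(o["eef_rot"]); y=np.radians(yaw)
    T=np.array([[np.cos(y),np.sin(y),0],[np.sin(y),-np.cos(y),0],[0,0,-1]])
    print("shift",(A.T@(np.array(p)-o["eef_pos"])*1000).round(1),"turn",R.from_matrix(A.T@T).as_rotvec().round(4))
E
python3 -c "
from h import *
go([.440,-.3845,.21],12.5)"
```

```text
shift [273.2 -58.   20.6] turn [-0.0016 -0.0002  0.1477]
```

Call:
jog_arm(
  series=[
    [[20,-5,2,0,0,0,85],[40,-8,3,0,0,0,85],[45,-10,3,0,0,0,85],[45,-10,3,0,0,0,85],[45,-10,3,0,0,0,85],[40,-8,3,0,0,0,85],[25,-5,2,0,0,0,85],[13,-2,2,0,0,0,85],[0,0,0,0,0,0.1477,85],[0,0,0,0,0,0,85]],
  ],
)

```text
time_s: 1.1
eef_pos: [0.4397, -0.3851, 0.2098]
eef_rot: [-0.0, 0.994, 0.108, -0.0]
wrist_force: [0.3, -0.5, 0.6]
opening: 0.994
grasp_force: 0.0
```

```bash
python3 - <<'E'
from h import *
c=ctrl.camera("wrist"); cv2.imwrite("pics/w1.png",c["frame"]); np.save("w1.npy",c,allow_pickle=True)
print({k:v for k,v in c.items() if k not in("frame","z_map")}); go([.4724,-.3845,.21],12.5)
E
```

```text
{'fx': 337.623139471668, 'fy': 337.623139471668, 'cx': 313.96783262754394, 'cy': 244.20571530363296, 'k1': -0.03630124478490558, 'xyz': array([ 0.51032602, -0.36965233,  0.35274686]), 'rotation': array([ 0.1128588 ,  0.77133777, -0.61967421, -0.09113068])}
shift [32.4  6.3 -0.1] turn [-0.0004  0.0006  0.0024]
```

View pics/w1.png

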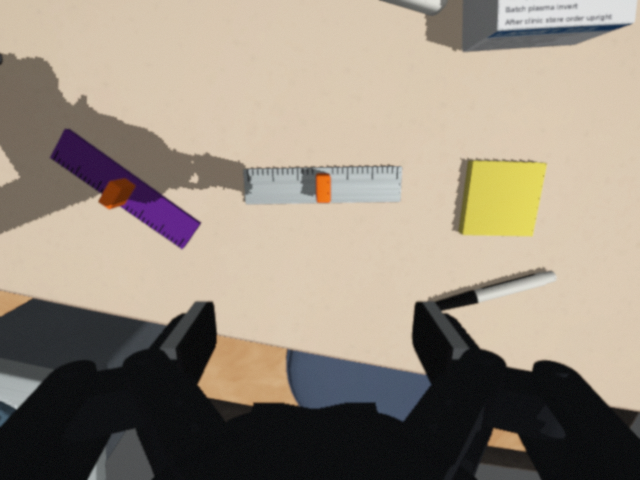

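The wrist view shows the scale at (246..402, 166..205), with its ticks on the upper (far) edge and the orange rib at (323,188). The purple decoy is at left (125,190).

```bash
cat >> h.py <<'E'
def scale_pose(c,box,dz=0.):
    a,b,cc,d=box; f=c["frame"].astype(int); k=np.zeros((480,640),np.uint8)
    hs=cv2.cvtColor(c["frame"],cv2.COLOR_BGR2HSV)
    gray=(f[...,0]>=f[...,2]-4)&(hs[...,2]>90); org=(f[...,2]-f[...,0]>90)&(hs[...,1]>150)
    k[b:d,a:cc]=(gray|org)[b:d,a:cc]
    k=cv2.morphologyEx(k,cv2.MORPH_CLOSE,np.ones((7,7),np.uint8))
    n,l,st,_=cv2.connectedComponentsWithStats(k); i=1+st[1:,4].argmax(); print("px",st[i])
    w=onplane(c,np.argwhere(l==i)[:,::-1],.008+dz)[:,:2]*1000
    r=cv2.minAreaRect(w.astype(np.float32)); print("scale",np.round(r[0],1),np.round(r[1],1),round(r[2],2))
    m=np.zeros_like(org); m[b:d,a:cc]=org[b:d,a:cc]
    w=onplane(c,np.argwhere(m)[:,::-1],.037+dz)[:,:2]*1000
    if len(w): r=cv2.minAreaRect(w.astype(np.float32)); print("rib",np.round(r[0],1),np.round(r[1],1),round(r[2],2),w.mean(0))
E
python3 - <<'E'
from h import *
c=np.load("w1.npy",allow_pickle=True).item(); scale_pose(c,(236,150,415,220))
go([.472,-.3845,.019],13)
E
```

```text
px [ 244  166  158   38 5444]
scale [ 472.6 -386.2] [ 35.4 158.8] 13.4
rib [ 472.8 -385.8] [26.1 12.2] 13.14 [ 473.11084292 -385.9091266 ]
shift [ 32.1   6.3 190.9] turn [-0.0004  0.0006 -0.0064]
```

Call:
jog_arm(
  series=[
    [[16,4,15,0,0,-0.01,85],[16.3,3.9,30,0,0,0,85],[0,0,40,0,0,0,85],[0,0,40,0,0,0,85],[0,0,35,0,0,0,85],[0,0,23,0,0,0,85],[0,0,15,0,0,0,85],[0,0,0,0,0,0,0],[0,0,0,0,0,0,0],[0,0,0,0,0,0,0]],
  ],
)

```text
time_s: 2.15
eef_pos: [0.474, -0.3871, 0.0142]
eef_rot: [0.001, 0.993, 0.114, 0.001]
wrist_force: [0.5, 0.5, 0.8]
opening: 0.511
grasp_force: 0.0
```

Call:
jog_arm(
  series=[
    [[0,0,0,0,0,0,0],[0,0,0,0,0,0,0],[0,0,0,0,0,0,0],[0,0,0,0,0,0,0],[0,0,-5,0,0,0,0],[0,0,-20,0,0,0,0],[0,0,-40,0,0,0,0],[0,0,-40,0,0,0,0],[0,0,-25,0,0,0,0],[0,0,0,0,0,0,0]],
  ],
)

```text
time_s: 3.15
eef_pos: [0.475, -0.3878, 0.1471]
eef_rot: [0.003, 0.993, 0.114, 0.002]
wrist_force: [-0.2, -0.2, -2.0]
opening: 0.152
grasp_force: 58.7
```

```bash
python3 - <<'E'
from h import *
go([.45,.03,.142],8.6)
E
```

```text
shift [  70.2 -412.6    2.3] turn [ 0.0072 -0.004   0.0783]
```

```bash
python3 - <<'E'
from h import *
go([.431,.065,.147],8.7)
E
```

```text
shift [  59.6 -451.    -3. ] turn [ 0.0072 -0.004   0.0765]
```

Call:
jog_arm(
  series=[
    [[3,-20,0,0,0,0,0],[5,-40,0,0,0,0,0],[6,-47,0,0,0,0,0],[6,-47,0,0,0,0,0],[6,-47,0,0,0,0,0],[6,-47,0,0,0,0,0],[6,-47,0,0,0,0,0],[6,-47,0,0,0,0,0],[6,-47,0,0,0,0,0],[6,-42,0,0,0,0,0]],
  ],
)

```text
time_s: 4.15
eef_pos: [0.4282, 0.049, 0.1408]
eef_rot: [-0.0, 0.993, 0.114, -0.001]
wrist_force: [1.1, -1.0, -1.5]
opening: 0.148
grasp_force: 58.8
```

Call:
jog_arm(
  series=[
    [[4,-20,-3,0,0,0,0],[0,0,0,0.0072,-0.004,0.0765,0],[0,0,0,0,0,0,0],[0,0,0,0,0,0,0],[0,0,0,0,0,0,0],[0,0,0,0,0,0,0],[0,0,0,0,0,0,0],[0,0,0,0,0,0,0],[0,0,0,0,0,0,0],[0,0,0,0,0,0,0]],
  ],
)

```text
time_s: 5.15
eef_pos: [0.4296, 0.0671, 0.1453]
eef_rot: [-0.003, 0.997, 0.076, -0.002]
wrist_force: [0.0, -0.6, -0.9]
opening: 0.152
grasp_force: 58.9
```

```bash
python3 - <<'E'
from h import *
c=ctrl.camera("wrist"); cv2.imwrite("pics/w2.png",c["frame"]); np.save("w2.npy",c,allow_pickle=True)
o=ctrl.get_obs(); print(o["eef_pos"],o["eef_rot"],c["xyz"])
E
```

```text
[0.42961553 0.06711942 0.14531654] [-0.0033328   0.99712249  0.07569738 -0.00235293] [0.50177879 0.07704717 0.28802026]
```

View pics/w2.png

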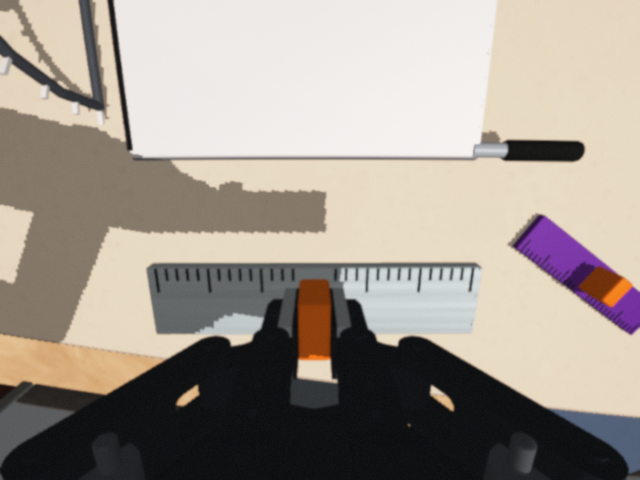

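The wrist view shows the scale held level, with its ticked edge at row 265 over columns 150 to 480. The box/flap front edge is at row 157 over columns 131 to 478, and the black grip is at (545,150). The purple decoy at (580,270) is clear.

```bash
cat >> h.py <<'E'
def line(pts):  # yaw(deg) of the y-ish line and its mean
    vx,vy,x,y=cv2.fitLine(pts[:,:2].astype(np.float32),cv2.DIST_HUBER,0,1e-4,1e-4).ravel()
    if vy<0: vx,vy=-vx,-vy
    return np.degrees(np.arctan2(-vx,vy)),np.array([x,y])
def panel_front(c,c0,c1,r0,r1):
    f=c["frame"].astype(int); hs=cv2.cvtColor(c["frame"],cv2.COLOR_BGR2HSV)
    white=(hs[...,1]<22)&(hs[...,2]>215)
    uv=[(u,r0+np.flatnonzero(white[r0:r1,u]).max()+.5) for u in range(c0,c1,3) if white[r0:r1,u].any()]
    return np.array(uv)
E
python3 - <<'E'
from h import *
c=np.load("w2.npy",allow_pickle=True).item()
f=c["frame"]; print(f[140:164:2,300].tolist()); print(f[256:276:2,200].tolist(),f[256:276:2,440].tolist())
uv=panel_front(c,150,460,100,180); print(uv[::20].tolist())
print("front",line(onplane(c,uv,.058)))
g=f.max(2).astype(int); 
e=[]
for u in list(range(165,290,4))+list(range(345,470,4)):
    d=np.diff(cv2.cvtColor(f,cv2.COLOR_BGR2GRAY)[255:275,u].astype(int)); e.append((u,255+np.abs(d).argmax()+.5))
e=np.array(e); print(e[::10].tolist()); print("ticked",line(onplane(c,e,.139)))
hs=cv2.cvtColor(f,cv2.COLOR_BGR2HSV)
k=np.zeros((480,640),bool); k[135:165,495:590]=(hs[135:165,495:590,2]<70)
w=onplane(c,np.argwhere(k)[:,::-1],.056)*1000; r=cv2.minAreaRect(w[:,:2].astype(np.float32)); print("grip",r)
print("Lcorner",onplane(c,[[131,157]],.058),"scale ends",onplane(c,[[150,267],[480,267]],.139))
E
```

```text
[[236, 238, 242], [237, 239, 243], [237, 239, 242], [238, 239, 243], [237, 239, 242], [237, 239, 242], [236, 239, 242], [230, 232, 237], [183, 186, 193], [124, 123, 129], [177, 197, 215], [194, 216, 231]]
[[194, 216, 231], [194, 217, 231], [194, 217, 231], [164, 182, 196], [93, 96, 96], [89, 89, 84], [100, 99, 94], [106, 104, 100], [102, 101, 97], [92, 93, 87]] [[197, 220, 232], [197, 220, 232], [194, 216, 230], [149, 164, 177], [93, 94, 91], [110, 110, 105], [141, 142, 134], [130, 130, 123], [121, 121, 116], [107, 104, 103]]
[[150.0, 155.5], [210.0, 155.5], [270.0, 155.5], [330.0, 155.5], [390.0, 155.5], [450.0, 155.5]]
front (np.float32(8.660111), array([0.49187735, 0.08603343], dtype=float32))
[[165.0, 262.5], [205.0, 262.5], [245.0, 262.5], [285.0, 262.5], [377.0, 262.5], [417.0, 262.5], [457.0, 262.5]]
ticked (np.float32(8.83135), array([0.44592464, 0.08344258], dtype=float32))
grip ((520.7890014648438, -74.72412872314453), (12.357048034667969, 54.664852142333984), 8.393720626831055)
Lcorner [[0.4741846  0.19869249 0.058     ]] scale ends [[ 0.43370771  0.14683221  0.139     ]
 [ 0.45780919 -0.00814611  0.139     ]]
```

Call:
jog_arm(
  series=[
    [[5,0,15,0,0,0.003,0],[5,0,25,0,0,0,0],[5,0,30,0,0,0,0],[5,0,25,0,0,0,0],[5,0,15,0,0,0,0],[5,0,8,0,0,0,0],[2,0,5,0,0,0,0],[0,0,2,0,0,0,0],[0,0,0,0,0,0,0],[0,0,0,0,0,0,0]],
  ],
)

```text
time_s: 6.2
eef_pos: [0.461, 0.0727, 0.0208]
eef_rot: [-0.003, 0.997, 0.074, -0.002]
wrist_force: [0.4, 0.3, -1.9]
opening: 0.148
grasp_force: 58.9
```

```bash
python3 - <<'E'
from h import *
c=ctrl.camera("wrist"); cv2.imwrite("pics/w3.png",c["frame"]); np.save("w3.npy",c,allow_pickle=True)
o=ctrl.get_obs(); print(o["eef_pos"],o["eef_rot"],o["wrist_force"])
go([.5,.08,.01],8.66)
E
```

```text
[0.46096576 0.07270282 0.02083039] [-0.00325325  0.99723242  0.07425377 -0.00181464] [-0.02355204  0.03838731 -0.91844981]
shift [39.7 -1.4 10.7] turn [-0.0068  0.0031 -0.0025]
```

View pics/w3.png

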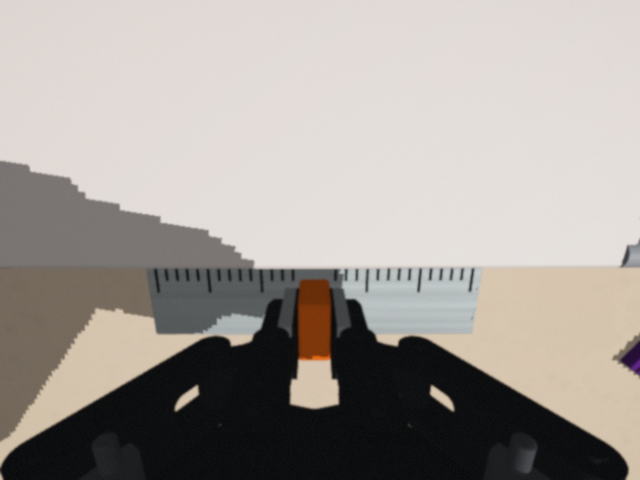

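The scale is held low just in front of the box. The flap's front edge at row 267 hides the last gap to the tick edge, and the scale's columns 148 to 480 lie within the box ends.

Call:
jog_arm(
  series=[
    [[0,0,2,-0.0068,0.003,-0.0025,0],[3,0,1,0,0,0,0],[3,0,1,0,0,0,0],[3,0,1,0,0,0,0],[0,0,1,0,0,0,0],[0,0,0.5,0,0,0,0],[0,0,0.3,0,0,0,0],[0,0,0,0,0,0,0],[0,0,0,0,0,0,0],[0,0,0,0,0,0,0]],
  ],
)

```text
time_s: 7.25
eef_pos: [0.4697, 0.0741, 0.0137]
eef_rot: [-0.0, 0.997, 0.076, -0.0]
wrist_force: [-1.9, 1.0, 5.7]
opening: 0.152
grasp_force: 59.8
```

Call:
jog_arm(
  series=[
    [[1,0,-0.3,0,0,0,0],[1,0,0,0,0,0,0],[1,0,0,0,0,0,0],[0.5,0,0,0,0,0,0],[0,0,0,0,0,0,0],[0,0,0,0,0,0,0],[0,0,0,0,0,0,0],[0,0,0,0,0,0,0],[0,0,0,0,0,0,0],[0,0,0,0,0,0,0]],
  ],
)

```text
time_s: 8.25
eef_pos: [0.4717, 0.0745, 0.0138]
eef_rot: [-0.0, 0.997, 0.076, -0.002]
wrist_force: [-6.9, -0.7, 10.2]
opening: 0.153
grasp_force: 60.5
```

Call:
jog_arm(
  series=[
    [[0.5,0,0,0,0,0,0],[0.5,0,0,0,0,0,0],[0.5,0,0,0,0,0,0],[0,0,0,0,0,0,0],[0,0,0,0,0,0,0],[0,0,0,0,0,0,0],[0,0,0,0,0,0,0],[0,0,0,0,0,0,0],[0,0,0,0,0,0,0],[0,0,0,0,0,0,0]],
  ],
)

```text
time_s: 9.25
eef_pos: [0.4732, 0.0747, 0.0138]
eef_rot: [-0.0, 0.997, 0.076, -0.002]
wrist_force: [-5.7, -0.3, 9.8]
opening: 0.144
grasp_force: 60.5
```

Call:
jog_arm(
  series=[
    [[0,0,-0.4,0,0,0,0],[0.5,0,0,0,0,0,0],[0.5,0,0,0,0,0,0],[0,0,0,0,0,0,0],[0,0,0,0,0,0,0],[0,0,0,0,0,0,0],[0,0,0,0,0,0,0],[0,0,0,0,0,0,0],[0,0,0,0,0,0,0],[0,0,0,0,0,0,0]],
  ],
)

```text
time_s: 10.25
eef_pos: [0.474, 0.0749, 0.0138]
eef_rot: [-0.0, 0.997, 0.076, -0.002]
wrist_force: [-6.1, -1.5, 7.7]
opening: 0.152
grasp_force: 60.2
```

Call:
jog_arm(
  series=[
    [[0.5,0,0,0,0,0,0],[0.5,0,0,0,0,0,0],[0,0,0,0,0,0,0],[0,0,0,0,0,0,0],[0,0,0,0,0,0,0],[0,0,0,0,0,0,0],[0,0,0,0,0,0,0],[0,0,0,0,0,0,0],[0,0,0,0,0,0,0],[0,0,0,0,0,0,0]],
  ],
)

```text
time_s: 11.25
eef_pos: [0.4741, 0.0749, 0.0138]
eef_rot: [-0.0, 0.997, 0.076, -0.003]
wrist_force: [-10.1, -3.5, 11.7]
opening: 0.152
grasp_force: 61.0
```

Call:
jog_arm(
  series=[
    [[0.5,0,0,0,0,0,0],[0.5,0,0,0,0,0,0],[0.5,0,0,0,0,0,0],[0,0,0,0,0,0,0],[0,0,0,0,0,0,0],[0,0,0,0,0,0,0],[0,0,0,0,0,0,0],[0,0,0,0,0,0,0],[0,0,0,0,0,0,0],[0,0,0,0,0,0,0]],
  ],
)

```text
time_s: 12.25
eef_pos: [0.4741, 0.0749, 0.0138]
eef_rot: [0.0, 0.997, 0.076, -0.005]
wrist_force: [-16.7, -4.8, 19.6]
opening: 0.15
grasp_force: 62.1
```

Call:
jog_arm(
  series=[
    [[-0.5,0,0,0,0,0,0],[-0.5,0,0,0,0,0,0],[0,0,0,0,0,0,40],[0,0,0,0,0,0,40],[0,0,0,0,0,0,40],[0,0,0,0,0,0,40],[0,0,-10,0,0,0,40],[0,0,-25,0,0,0,40],[0,0,-35,0,0,0,40],[0,0,-40,0,0,0,40]],
  ],
)

```text
time_s: 13.25
eef_pos: [0.4761, 0.0753, 0.125]
eef_rot: [-0.0, 0.997, 0.075, -0.002]
wrist_force: [0.9, -0.2, -0.3]
opening: 0.469
grasp_force: 0.0
```

Call:
jog_arm(
  series=[
    [[-30,0,-20,0,0,0,60],[-45,0,-10,0,0,0,80],[-35,0,0,0,0,0,80],[-10,0,0,0,0,0,80],[0,0,0,0,0,0,80],[0,0,0,0,0,0,80],[0,0,0,0,0,0,80],[0,0,0,0,0,0,80],[0,0,0,0,0,0,80],[0,0,0,0,0,0,80]],
  ],
)

```text
time_s: 14.25
eef_pos: [0.3586, 0.0572, 0.154]
eef_rot: [-0.0, 0.997, 0.076, -0.001]
wrist_force: [0.5, 0.4, -1.0]
opening: 0.933
grasp_force: 0.0
```

```bash
python3 - <<'E'
from h import *
c=ctrl.camera("wrist"); cv2.imwrite("pics/w4.png",c["frame"]); np.save("w4.npy",c,allow_pickle=True)
s=ctrl.camera("scene"); np.save("s4.npy",s,allow_pickle=True)
o=ctrl.get_obs(); print(o["eef_pos"],o["eef_rot"],c["xyz"])
E
```

```text
[0.35848745 0.05718428 0.15405869] [-1.33211961e-04  9.97144068e-01  7.55178161e-02 -8.65702192e-04] [0.43027243 0.06798831 0.29684009]
```

View pics/w4.png

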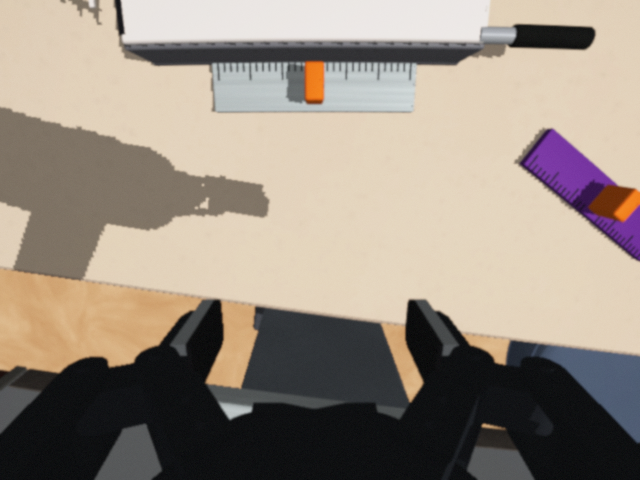

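The scale lies at columns 213 to 415, rows 63 to 110, its ticked edge meeting the dark front face at row 63, well within the box ends. Next I check for flushness and locate the grip and the pointer.

```bash
python3 - <<'E'
from h import *
c=np.load("w4.npy",allow_pickle=True).item(); f=c["frame"]; g=cv2.cvtColor(f,cv2.COLOR_BGR2GRAY).astype(int)
def edge(us,r0,r1,z,sgn):
    e=[]
    for u in us:
        d=sgn*np.diff(g[r0:r1,u].astype(float)); i=d.argmax()
        if 0<i<len(d)-1:
            a,b,cc=d[i-1:i+2]; i=i+.5*(a-cc)/(a-2*b+cc+1e-9)
        e.append((u,r0+i+.5))
    e=np.array(e); return line(onplane(c,e,z)),onplane(c,e,z)[:,:2]
ex=np.array([np.cos(np.radians(8.66)),np.sin(np.radians(8.66))])
for n,a in(("near",(list(range(220,410,3)),100,118,.0,1)),("tick",(list(range(218,300,3))+list(range(330,410,3)),56,70,.008,1)),("panel front",(list(range(140,470,3)),36,50,.058,-1))):
    L,w=edge(*a); p=w@ex; print(n,L, "left",np.median(p[:15]),"right",np.median(p[-15:]))
hs=cv2.cvtColor(f,cv2.COLOR_BGR2HSV)
k=np.zeros((480,640),bool); k[18:55,505:600]=(hs[18:55,505:600,2]<70)
r=cv2.minAreaRect((onplane(c,np.argwhere(k)[:,::-1],.057)[:,:2]*1000).astype(np.float32)); print("grip",r)
scale_pose(c,(205,60,425,120))
for n,uv in(("t0",None),):
  for nm in("scene0.npy","s4.npy"):
    s=np.load(nm,allow_pickle=True).item(); hh=cv2.cvtColor(s["frame"],cv2.COLOR_BGR2HSV)
    m=np.zeros((480,640),bool); m[220:310,210:290]=1
    m&=((hh[...,0]<6)|(hh[...,0]>174))&(hh[...,1]>150)&(hh[...,2]>60)
    uv=np.argwhere(m)[:,::-1]; y=np.radians(8.66); e1=np.array([np.cos(y),np.sin(y),0]); ey=np.array([-np.sin(y),np.cos(y),0])
    H=np.array([.5739,.0953,.055])+.08*e1; o=np.array(s["xyz"]); d=rays(s,uv)@camR(s).T
    X=o+d*(((H+.14*ey-o)@ey)/(d@ey))[:,None]; a=-(X-H)@e1; b=(X-H)[:,2]; rr=np.hypot(a,b)
    q=line(np.c_[a,b]); print(nm,len(uv),"bar slope ang",np.radians(90-abs(q[0])),q,"polar",np.median(np.arctan2(b,a)[rr>.06]),rr.min(),rr.max())
E
```

```text
near (np.float32(8.591439), array([0.4561491 , 0.06413923], dtype=float32)) left 0.45992532520174945 right 0.45993792028583075
tick (np.float32(8.696016), array([0.49026328, 0.07826307], dtype=float32)) left 0.4963246565897563 right 0.4964081131407986
panel front (np.float32(8.750591), array([0.49538478, 0.05698121], dtype=float32)) left 0.4981190798550371 right 0.49840732963929646
grip ((520.0885620117188, -73.248046875), (12.716507911682129, 55.52726364135742), 8.693069458007812)
px [ 211   61  207   51 9960]
scale [472.8  74.7] [ 36.6 160.5] 8.67
rib [471.6  74.4] [27.  12.7] 8.29 [471.89903779  74.57918332]
scene0.npy 89 bar slope ang 1.0736995 (np.float32(-28.48155), array([0.05026602, 0.09330251], dtype=float32)) polar 1.0761436608911623 0.019274209111995188 0.1541596690484864
s4.npy 89 bar slope ang 1.0719441 (np.float32(-28.582123), array([0.05017943, 0.0930375 ], dtype=float32)) polar 1.0761436608911623 0.019274209111995188 0.1541596690484864
```

```bash
python3 - <<'E'
from h import *
print(ctrl.get_obs()["q"].round(3)); go([.5202,-.0755,.1],-81.34); go([.5202,-.0755,.1],98.66)
E
```

```text
[-0.172 -0.241  2.182 -0.     1.202  1.248]
shift [140.  155.5  53.8] turn [1.0000e-03 1.7000e-03 1.5708e+00]
shift [140.  155.5  53.8] turn [-1.7000e-03  1.0000e-03 -1.5708e+00]
```

Call:
jog_arm(
  series=[
    [[0,0,0,0,0,-0.143,50],[0,0,0,0,0,-0.143,50],[0,0,0,0,0,-0.143,50],[0,0,0,0,0,-0.143,50],[0,0,0,0,0,-0.143,50],[0,0,0,0,0,-0.143,50],[0,0,0,0,0,-0.143,50],[0,0,0,0,0,-0.143,50],[0,0,0,0,0,-0.143,50],[0,0,0,0,0,-0.143,50]],
  ],
)

```text
time_s: 15.35
eef_pos: [0.3585, 0.0572, 0.1542]
eef_rot: [-0.0, 0.701, 0.713, -0.0]
wrist_force: [0.2, 0.1, 0.3]
opening: 0.586
grasp_force: 0.0
```

Call:
jog_arm(
  series=[
    [[0,0,0,0,0,-0.1408,50],[-15,13,0,0,0,0,50],[-30,27,0,0,0,0,50],[-35,32,0,0,0,0,50],[-35,32,0,0,0,0,50],[-25,23,14,0,0,0,50],[-15.5,13,20,0,0,0,50],[0,0,10,0,0,0,50],[0,0,10,0,0,0,50],[0,0,0,0,0,0,50]],
  ],
)

```text
time_s: 16.35
eef_pos: [0.5182, -0.0743, 0.0984]
eef_rot: [-0.002, 0.652, 0.759, -0.001]
wrist_force: [-0.6, 0.2, 0.2]
opening: 0.584
grasp_force: 0.0
```

```bash
python3 - <<'E'
from h import *
go([.5202,-.0755,.036],98.66)
c=ctrl.camera("wrist"); cv2.imwrite("pics/w5.png",c["frame"])
E
```

```text
shift [-1.7  2.1 62.4] turn [-0.0046 -0.0023  0.0005]
```

View pics/w5.png

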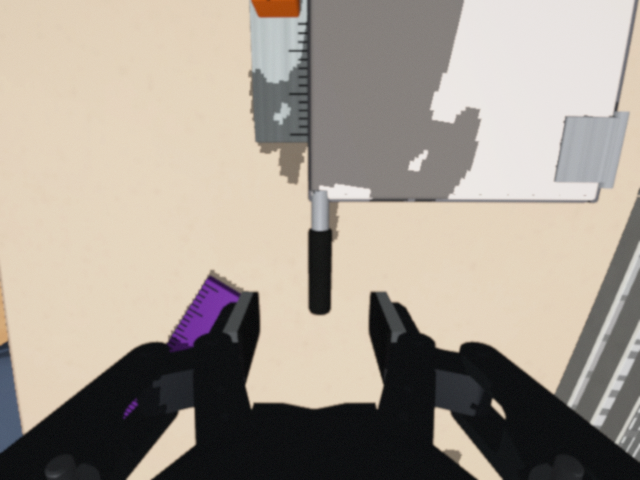

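The grip (320,270) is centred between the fingers (columns 255 to 375). The purple plate at (210,310) is low and clears the fingers.

Call:
jog_arm(
  series=[
    [[-1.7,2.1,10,0,0,0,50],[0,0,20,0,0,0,50],[0,0,20,0,0,0,50],[0,0,12,0,0,0,50],[0,0,0,0,0,0,50],[0,0,0,0,0,0,0],[0,0,0,0,0,0,0],[0,0,0,0,0,0,0],[0,0,0,0,0,0,0],[0,0,0,0,0,0,0]],
  ],
)

```text
time_s: 17.4
eef_pos: [0.5218, -0.0774, 0.0391]
eef_rot: [-0.001, 0.652, 0.759, -0.001]
wrist_force: [-5.7, -0.7, 7.7]
opening: 0.141
grasp_force: 58.4
```

```bash
python3 - <<'E'
from h import *
o=ctrl.get_obs(); p=o["eef_pos"]; A=rot(o["eef_rot"]); print(p,o["opening"],o["wrist_force"],A.round(3).tolist())
y=np.radians(8.66); H=np.array([.5739,.0953,.055])+.08*np.array([np.cos(y),np.sin(y),0])
r=.158; prev=np.array([r,0]); 
# arc increments in (back, up)
for n,tt in((10,.55),(10,.95)):
    t0=0 if tt==.55 else .55
    for t in np.linspace(t0,tt,n+1)[1:]:
        q=np.array([r*np.cos(t),r*np.sin(t)]); print(np.round([ (prev[0]-q[0])*1000,(q[1]-prev[1])*1000],1).tolist(),end=" "); prev=q
    print()
E
```

```text
[ 0.52182388 -0.07735514  0.03914325] 0.1408868093925028 [-5.70424141 -0.70300927  7.69448303] [[-0.151, 0.989, -0.003], [0.989, 0.151, -0.001], [-0.0, -0.003, -1.0]]
[0.2, 8.7] [0.7, 8.7] [1.2, 8.6] [1.7, 8.5] [2.1, 8.4] [2.6, 8.3] [3.0, 8.1] [3.5, 8.0] [3.9, 7.8] [4.3, 7.5] 
[3.4, 5.3] [3.6, 5.2] [3.8, 5.0] [4.0, 4.9] [4.2, 4.7] [4.4, 4.5] [4.6, 4.4] [4.7, 4.2] [4.9, 4.0] [5.1, 3.8]
```

Call:
jog_arm(
  series=[
    [[0,0.2,-8.7,0,0,0,0],[0,0.7,-8.7,0,0,0,0],[0,1.2,-8.6,0,0,0,0],[0,1.7,-8.5,0,0,0,0],[0,2.1,-8.4,0,0,0,0],[0,2.6,-8.3,0,0,0,0],[0,3.0,-8.1,0,0,0,0],[0,3.5,-8.0,0,0,0,0],[0,3.9,-7.8,0,0,0,0],[0,4.3,-7.5,0,0,0,0]],
  ],
)

```text
time_s: 18.4
eef_pos: [0.5423, -0.0742, 0.1208]
eef_rot: [-0.003, 0.652, 0.759, -0.003]
wrist_force: [-12.3, -6.3, 4.0]
opening: 0.135
grasp_force: 58.4
```

Call:
jog_arm(
  series=[
    [[0,3.4,-5.3,0,0,0,0],[0,3.6,-5.2,0,0,0,0],[0,3.8,-5.0,0,0,0,0],[0,4.0,-4.9,0,0,0,0],[0,4.2,-4.7,0,0,0,0],[0,4.4,-4.5,0,0,0,0],[0,4.6,-4.4,0,0,0,0],[0,4.7,-4.2,0,0,0,0],[0,4.9,-4.0,0,0,0,0],[0,5.1,-3.8,0,0,0,0]],
  ],
)

```text
time_s: 19.4
eef_pos: [0.5835, -0.068, 0.1703]
eef_rot: [-0.004, 0.652, 0.759, -0.005]
wrist_force: [-28.7, -2.6, 29.7]
opening: 0.138
grasp_force: 58.5
```

Call:
jog_arm(
  series=[
    [[0,0,0,0,0,0,0],[0,0,0,0,0,0,0],[0,0,0,0,0,0,0],[0,0,0,0,0,0,0],[0,0,0,0,0,0,0],[0,0,0,0,0,0,0],[0,0,0,0,0,0,0],[0,0,0,0,0,0,0],[0,0,0,0,0,0,0],[0,0,0,0,0,0,0]],
  ],
)

```text
time_s: 20.4
eef_pos: [0.5841, -0.068, 0.1708]
eef_rot: [-0.003, 0.652, 0.759, -0.004]
wrist_force: [-28.1, -3.4, 29.5]
opening: 0.139
grasp_force: 59.2
```

```bash
python3 - <<'E'
from h import *
s=ctrl.camera("scene"); t=ctrl.camera("top"); np.save("s6.npy",s,allow_pickle=True); np.save("t6.npy",t,allow_pickle=True)
cv2.imwrite("pics/s6.png",np.hstack([cv2.resize(s["frame"][180:330,200:370],(400,353),interpolation=2),cv2.resize(t["frame"][185:305,180:360],(400,353))*1]))
E
```

```text
(no output)
```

View pics/s6.png

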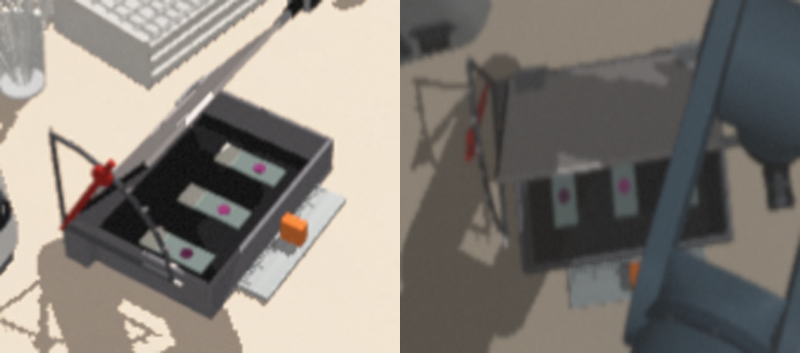

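In the left panel (scene view) the flap is up at about 0.95 rad, slightly below the red pointer, and the scale is still flush with the box front. The right panel (top view) shows the same. I measure the flap angle against the pointer.

```bash
cat > ang.py <<'E'
from h import *
def ang(s,t):
    y=np.radians(8.66); ex=np.array([np.cos(y),np.sin(y),0]); ey=np.array([-np.sin(y),np.cos(y),0])
    H=np.array([.5739,.0953,.055])+.08*ex
    for n,c in(("scene",s),("top",t)):
        X=(cloud(c)-H).reshape(-1,3); a=-X@ex; l=X@ey; b=X[:,2]; r=np.hypot(a,b); th=np.arctan2(b,a)
        m=(abs(l)<.1)&(r>.03)&(r<.15)&(th>.7)&(th<1.35)&(c["z_map"].ravel()>0)
        for _ in range(4):
            A=np.c_[l[m],b[m],np.ones(m.sum())]; k=np.linalg.lstsq(A,a[m],rcond=None)[0]
            res=a-np.c_[l,b,np.ones(len(b))]@k; m&=abs(res)<max(2.5*res[m].std(),.0015)
        print(n,"flap n",m.sum(),"ang",np.pi/2-np.arctan(k[1]),"twist",k[0],"off at hinge",k[2],"sd",res[m].std())
        hh=cv2.cvtColor(c["frame"],cv2.COLOR_BGR2HSV)
        red=(((hh[...,0]<6)|(hh[...,0]>174))&(hh[...,1]>130)).ravel()
        mm=red&(abs(l-.14)<.03)&(r<.17)&(b>-.01)
        if mm.sum()>5: q=line(np.c_[a[mm],b[mm]]); print("  ptr depth",mm.sum(),np.radians(90-abs(q[0])),"polar",np.median(th[mm&(r>.06)]), "l",l[mm].mean())
        d=rays(c,[(i%640,i//640) for i in np.flatnonzero(mm)])@camR(c).T if mm.any() else None
        if d is not None and n=="scene":
            o=np.array(c["xyz"]); Y=o+d*(((H+.14*ey-o)@ey)/(d@ey))[:,None]-H
            q=line(np.c_[-Y@ex,Y[:,2]]); print("  ptr ray ang",np.radians(90-abs(q[0])),"polar",np.median(np.arctan2(Y[:,2],-Y@ex)))
    o=ctrl.get_obs(); print("tcp",o["eef_pos"],o["wrist_force"].round(1))
E
python3 -c "
from ang import *
L=lambda n:np.load(n,allow_pickle=True).item()
ang(L('s6.npy'),L('t6.npy'))"
```

```text
scene flap n 367 ang 0.9233059186140143 twist -0.0006562713082518875 off at hinge -0.005019646580445694 sd 0.0003357182318258974
  ptr depth 126 1.0783092 polar 1.0695720377791134 l 0.14183506677286412
  ptr ray ang 1.0751189 polar 1.0698937168107676
top flap n 1894 ang 0.9246914849356004 twist -0.001300046409852153 off at hinge -0.004808453705695647 sd 0.001499339664709733
  ptr depth 23 1.0922247 polar 1.1031709799877287 l 0.14192760455422673
tcp [ 0.58408736 -0.06793764  0.17082532] [-28.4  -3.1  30. ]
```

Call:
jog_arm(
  series=[
    [[0,-1.3,-2.1,0,0,0,0],[0,-1.4,-2.1,0,0,0,0],[0,3.8,-2.8,0,0,0,0],[0,3.9,-2.7,0,0,0,0],[0,4.0,-2.5,0,0,0,0],[0,4.0,-2.4,0,0,0,0],[0,4.1,-2.3,0,0,0,0],[0,0,0,0,0,0,0],[0,0,0,0,0,0,0],[0,0,0,0,0,0,0]],
  ],
)

```text
time_s: 21.5
eef_pos: [0.605, -0.0647, 0.186]
eef_rot: [0.0, 0.652, 0.759, -0.0]
wrist_force: [-7.3, -3.1, 9.3]
opening: 0.136
grasp_force: 59.2
```

Call:
jog_arm(
  series=[
    [[0,0,0,0,0,0,0],[0,0,0,0,0,0,0],[0,0,0,0,0,0,0],[0,0,0,0,0,0,0],[0,0,0,0,0,0,0],[0,0,0,0,0,0,0],[0,0,0,0,0,0,0],[0,0,0,0,0,0,0],[0,0,0,0,0,0,0],[0,0,0,0,0,0,0]],
  ],
)

```text
time_s: 22.5
eef_pos: [0.605, -0.0647, 0.186]
eef_rot: [0.0, 0.652, 0.759, -0.0]
wrist_force: [-6.6, -2.7, 9.0]
opening: 0.133
grasp_force: 59.2
```

```bash
python3 - <<'E'
from ang import *
s=ctrl.camera("scene"); ang(s,ctrl.camera("top")); cv2.imwrite("pics/s7.png",cv2.resize(s["frame"][180:330,200:370],(680,600),interpolation=2))
E
```

```text
scene flap n 218 ang 1.0834701253158783 twist -0.0005846519365700229 off at hinge 0.0029831275023408156 sd 0.00017304391862157375
  ptr depth 123 1.075551 polar 1.0695385972936324 l 0.14316018115466353
  ptr ray ang 1.0757351 polar 1.0703015514962106
top flap n 1270 ang 1.082886166867539 twist -0.0029632140715337143 off at hinge -0.004707313242530281 sd 0.0009472574410758203
  ptr depth 21 0.8065601 polar 1.105762419673672 l 0.14191086071896417
tcp [ 0.60497    -0.06465072  0.18599046] [-7.7 -1.9  8.8]
```

Call:
jog_arm(
  series=[
    [[0,-1.0,0.5,0,0,0,0],[0,0,0,0,0,0,0],[0,0,0,0,0,0,0],[0,0,0,0,0,0,0],[0,0,0,0,0,0,0],[0,0,0,0,0,0,0],[0,0,0,0,0,0,0],[0,0,0,0,0,0,0],[0,0,0,0,0,0,0],[0,0,0,0,0,0,0]],
  ],
)

```text
time_s: 23.6
eef_pos: [0.604, -0.0648, 0.1855]
eef_rot: [0.0, 0.652, 0.759, -0.0]
wrist_force: [-6.9, -1.4, 8.8]
opening: 0.137
grasp_force: 59.2
```

```bash
python3 - <<'E'
from ang import *
s=ctrl.camera("scene"); ang(s,ctrl.camera("top")); cv2.imwrite("pics/s8.png",cv2.resize(s["frame"][140:400,120:420],(690,598),interpolation=2))
E
```

```text
scene flap n 186 ang 1.0762947511455883 twist -0.0005434219298418744 off at hinge 0.0029889009756219106 sd 0.000159758805833675
  ptr depth 126 1.0742512 polar 1.070216716629272 l 0.14294369146934394
  ptr ray ang 1.0738986 polar 1.0702915615672248
top flap n 1294 ang 1.0752478002291848 twist -0.002504806698508982 off at hinge -0.004696484905824798 sd 0.000986266201826852
  ptr depth 21 0.86298335 polar 1.1098926308869836 l 0.14172844968488998
tcp [ 0.60396843 -0.06479046  0.18546086] [-6.5 -1.5  9.5]
```

View pics/s8.png

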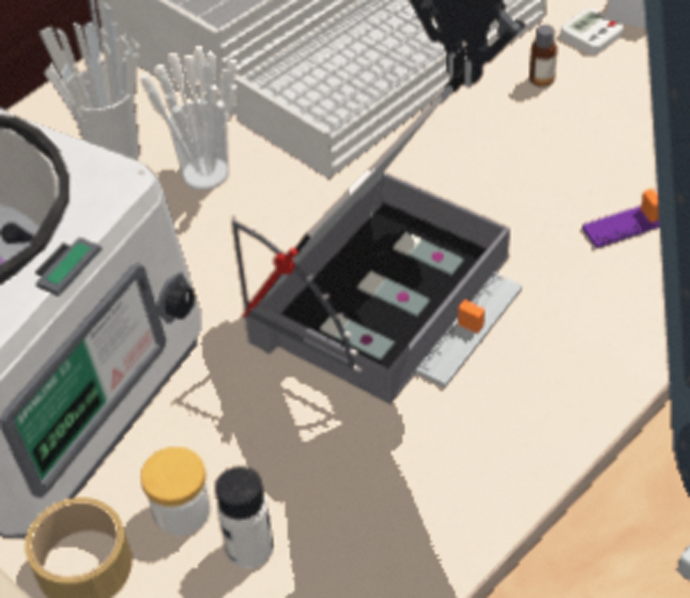

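The flap edge now runs in line with the red pointer (disc at (286,262)), measured at 1.076 against 1.074 rad. The scale lies flush at (465,330), and the bottles, cup and timer are where they were. Handing in.

```bash
python3 -c "
from bench import ctrl
print(ctrl.hand_in())"
```

```text
the job is handed in; nothing more can be done
None
```

I handed the job in after about 24 s: the scale is lying flush against the box front and released, and the flap is held at about 1.076 rad against the pointer's 1.074 rad, with the bottles, cup and timer looking undisturbed in the last picture.

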